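Hang the red-gripped measuring dipper on the utensil rail

TASK

Put the measuring dipper with the red grip away on the utensil rail: slide its open C-shaped hook sideways over the bar, so that the bar goes in through the hook's gap, and leave it hanging freely from the bar. The dipper with the blue grip is still in use: leave it standing where it is.

Things in the scene. Friction and masses are not known exactly. Their poses are not given: they have to be found in the camera images.
- red_dipper: Steel dipper, 214 mm tall, 0.16 kg, standing on its cup (60 mm wide, 55 high). Origin: centre of cup's underside, z up. Handle at the -x side of the cup; C hook straight above the cup, gap to +x (at start within 30 deg of world +x, away from robot). Red grip block on top of the hook: centre (0, 0, 193 mm), 26 mm along x, 14 along y, 42 high (z 172 to 214); pinch it from above across its 14 mm.
- red_hook (a point): Centre of the red dipper's C hook, 140 mm straight above the dipper's origin, same axes. The hook is a band 12 mm wide (y), 4 mm thick, bent to a round C in the x-z plane: inner diameter 40 mm, outer 48. Its gap looks to +x with 27 mm free height, centred at this height. When it hangs, the hook's top rests on the bar and this point is 15 mm below the bar's centre line.
- blue_dipper: The same dipper with a blue grip, standing on its cup; origin at the centre of the cup's underside. To be left standing. The two stand 0.2 m or more apart on the robot's side of the rail, either one on either side.
- bar_mid (a point): Middle of the utensil rail's bar, on its centre line: round steel bar, 10 mm thick, level, 215 mm above the worktop, on a post at each end of a dark wooden board (90 x 360 x 18 mm). The rail is fixed. y runs along the bar (free 150 mm to either side), z up, x across it, away from the robot (turned at most 9 deg). Nothing else is on the bar.
There are look-alikes about, which are no part of the job. What is shaped like the red_dipper but pink or turquoise is not meant. Leave any yellow look-alike of the blue_dipper alone.

How it is judged:
By the outcome, as a careful person would: the job done as asked, in the order asked, and still so for the second after the job is handed in, with the robot touching nothing.
It also fails if it takes over 38 s, if anything falls off the work surface, if the arm or the gripper's body presses on something with over 40 N, if the wrist force passes 120 N, or if a joint passes its speed limit or range.

ROBOT

A 6-joint arm with a two-finger parallel gripper is mounted at the origin on a cart in front of the work surface, level with it; the furniture and walls round the work are solid. World frame = base frame: x ahead of the robot, y to its left, z up, the work surface at z = 0. Lengths are in mm, angles in rad, forces in N, time in s.
With the tool pointing down it reaches from about 325 to 850 mm from the base axis. Payload 15.5 kg.
Tool frame: the origin (TCP) lies midway between the tips of the shut fingers; the grasp point (between the pads) lies 19 mm behind it; z points along the fingers, y is the line along which they close (so a half turn about z gives the same grasp; the last joint's range is limited). The gripper opens to 91 mm and grips with 3 to 60 N. Pads are 32 mm wide; open, the fingers measure 118 mm over their backs; the gripper's body (76 mm by 178 mm) begins 60 mm behind the grasp point.
Start: joints at [-1.351, 0.494, 1.345, -0, 1.302, -0.096], TCP at [194.112, -594.093, 213.915] pointing down, gripper open.
Joint ranges: [-2.91, 2.91], [-0.82, 2.16], [0.22, 2.67], [-1.22, 4.37], [0.12, 2.79], [-3.08, 3.08]. Speed limits (rad/s): [1.89, 1.89, 2.57, 3.01, 3.01, 3.01].

INTERFACE

Orientations are given as a unit quaternion [x, y, z, w].
In Python, from workcell import get_obs, eyes, order gives the robot as it stands. The module is installed in compiled form; this text tells all that it offers.
- The arm moves only by the tool move_arm, never from a script. Its argument "steps" is a list of rows, each a list of 3 entries, a list of its own where there are three numbers: the turn, a rotation vector about the world's x, y, z in degrees, then the shift along the world's x, y, z in mm, then the closure, from 0 (fully open) to 1 (shut). A call has 1 to 10 rows; each row is the pose to reach, as a shift and turn from the pose commanded when the call began; what a row does not reach only later rows make up. A row lasts 1/8 s, in which the tool goes at most 62.5 mm and 10.7 degrees, less where a joint would pass 70% of its speed; a pose out of reach is approached as far as the arm can. A call with a gripper value outside its range is refused whole. The fingers move at their own pace and stop on an object; the grip force is fixed at half the most. Time passes only in rows, so rows that repeat a pose let the fingers close. It gives the time, the measured TCP pose, the force, the opening and the grip force at its end, in the units of the state.
- get_obs(): the state, without advancing time (a new reading comes with each control period).
- eyes.grab_frame(name): name is "scene" or "top" or "wrist"; returns a dict with "color" (384x512x3 uint8, red, green, blue), "fx", "fy", "cx", "cy" (pixels), "cam_to_world" (4x4, takes a point from camera to world coordinates). Camera axes: x right, y down, z forward; pixel columns grow to the right and rows downward; lengths in mm; the calibration is good to about 2 mm. A picture is of the moment at which its call begins. There is no depth.
- order.finish_job(): hands the job in; it is judged then, once.
Trained networks look in a picture, given as the dict that the camera call returned (one of the last four; its "shot" number tells which), for a name from the list of things; names that differ only in an ending like _2 or _b are one class to them, and where a whole thing is asked for, a point or a joint stands for the part that bears it (a point fixed in the world has none). Each returns a list of dicts, best first, with "p" (0 to 1); they miss things now and then, are a little off and sometimes report something else, mostly with a low value. They report only what shows in the picture. A call takes as long as a camera call. They do not tell look-alikes from the thing itself.
- eyes.find_in(target, picture): "centre" ([x, y, z] in mm, in world coordinates, good to about 4 mm: the middle of the surface that is visible of it).
- eyes.mark_of(target, picture): "centre" ([x, y, z] in mm, in world coordinates, good to about 4 mm: a listed point, or the origin of a listed thing).
The state is a dict: "clock": time; "q": joint angles; "qd": joint speeds; "joint_torque": joint torques, N m; "eef_pos": TCP position; "tool_rot": TCP orientation; "ft_force": force on the tool from outside, world axes, zero at the start; "torque": the same for the moment, N m; "grip_width": finger opening in mm; "finger_force": force on a finger pad.
Only numpy, scipy, OpenCV 4.12 (cv2) and the standard library are available. Lean on these libraries where they do the work, as an engineer would, in place of code of your own. Each camera call takes 0.05 s, during which the arm holds its last target. There are 200 camera calls.

## Working session

There is one attempt and no reset: what is moved stays moved. The work goes in short steps, Python scripts to look and compute and a tool call to move; the robot and the scene stay as the last step left them, time stands still between calls to the robot, and variables do not carry over. Pictures are saved under pics/ and viewed, at most 10 in all, crops included, and the job is handed in when it is done.

Besides the shell and the picture viewer there is one more tool, called after ">>>" as name([rows], argument=value, ...), one row to a line, values as JSON. move_arm: Moves the arm, as the interface text tells. Its arguments: {"type":"object","properties":{"steps":{"type":"array","items":{"type":"array"}}},"required":["steps"]}

```bash
mkdir -p pics; cat > h.py <<'E'
import numpy as np, cv2
from workcell import get_obs, eyes, order
def proj(f,p):
    T=np.linalg.inv(f["cam_to_world"]); c=T[:3,:3]@np.array(p,float)+T[:3,3]
    return (round(f["fx"]*c[0]/c[2]+f["cx"]),round(f["fy"]*c[1]/c[2]+f["cy"]))
def ray(f,u,v):
    M=np.array(f["cam_to_world"]); d=M[:3,:3]@np.array([(u-f["cx"])/f["fx"],(v-f["cy"])/f["fy"],1.]); return M[:3,3],d
def atz(f,u,v,z):
    o,d=ray(f,u,v); return o+d*(z-o[2])/d[2]
def save(n,img,s=1): cv2.imwrite("pics/"+n,cv2.resize(img[:,:,::-1],None,fx=s,fy=s,interpolation=cv2.INTER_CUBIC))
E
python3 - <<'E'
from h import *
o=get_obs();print(o["clock"],o["eef_pos"],o["tool_rot"],o["grip_width"])
for n in("scene","top"):
    f=eyes.grab_frame(n);save(n+"0.png",f["color"],1.5)
    print(n,np.round(f["cam_to_world"],2).tolist(),f["fx"])
    for t in("red_dipper","red_hook","blue_dipper","bar_mid"):
        for fn in(eyes.mark_of,eyes.find_in):
            try: r=fn(t,f)
            except Exception as e: print(t,e);continue
            print(t,fn.__name__,[(np.round(d["centre"]).tolist(),round(d["p"],2),proj(f,d["centre"])) for d in r])
E
```

```text
0.0 [ 194.01201738 -593.72736951  213.33750219] [ 9.87558838e-01  1.57248748e-01 -4.86175608e-05 -6.07722556e-04] 91.07117351519791
scene [[0.75, -0.32, 0.58, -32.38], [-0.66, -0.37, 0.65, -532.5], [0.0, -0.87, -0.49, 558.87], [0.0, 0.0, 0.0, 1.0]] 420.7107320738896
red_dipper call [([459.0, 238.0, 1.0], 0.96, (198, 216)), ([426.0, 126.0, 0.0], 0.87, (214, 241)), ([314.0, 176.0, -3.0], 0.64, (160, 251))]
red_dipper call [([415.0, 118.0, 51.0], 0.68, (212, 225)), ([309.0, 159.0, 30.0], 0.59, (161, 243)), ([456.0, 234.0, 57.0], 0.56, (197, 198))]
red_hook call [([461.0, 240.0, 141.0], 0.94, (195, 165)), ([429.0, 124.0, 140.0], 0.75, (213, 187))]
red_hook call [([420.0, 111.0, 53.0], 0.72, (215, 225)), ([308.0, 168.0, 35.0], 0.6, (158, 240)), ([459.0, 235.0, 55.0], 0.56, (198, 198))]
blue_dipper call [([400.0, -93.0, -0.0], 0.86, (272, 295)), ([468.0, -192.0, 0.0], 0.57, (335, 306))]
blue_dipper call [([454.0, -197.0, 51.0], 0.69, (334, 290))]
bar_mid call [([600.0, -68.0, 216.0], 0.79, (338, 160))]
bar_mid call [([586.0, -126.0, 16.0], 0.63, (346, 257))]
top [[0.02, -0.99, 0.11, 389.03
[... 244 characters left out ...]
d_dipper call [([461.0, 242.0, 52.0], 0.92, (167, 194)), ([315.0, 180.0, 57.0], 0.84, (190, 256)), ([422.0, 120.0, 57.0], 0.74, (217, 211))]
red_hook call [([315.0, 182.0, 138.0], 0.94, (182, 259)), ([463.0, 232.0, 140.0], 0.77, (162, 190)), ([424.0, 130.0, 141.0], 0.71, (208, 209))]
red_hook call [([465.0, 236.0, 48.0], 0.73, (170, 193)), ([312.0, 180.0, 51.0], 0.66, (191, 257)), ([425.0, 125.0, 55.0], 0.6, (215, 210))]
blue_dipper call [([470.0, -194.0, 1.0], 0.88, (343, 195)), ([398.0, -90.0, -3.0], 0.75, (302, 223))]
blue_dipper call [([397.0, -89.0, 28.0], 0.8, (303, 223)), ([465.0, -192.0, 56.0], 0.69, (347, 195))]
bar_mid call []
bar_mid call [([600.0, -66.0, 18.0], 0.91, (294, 142))]
```

View pics/scene0.png

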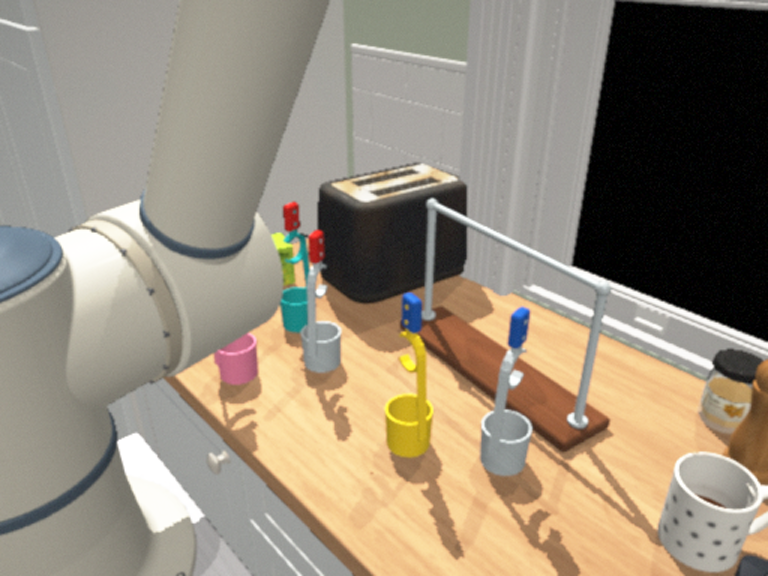

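View pics/top0.png

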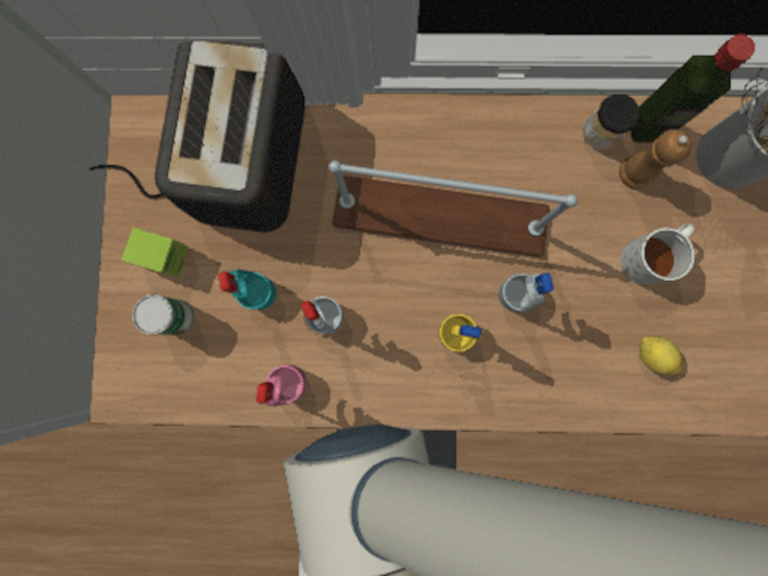

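The steel dipper with the red grip is at scene (214,241) and top (217,211). Two red-gripped look-alikes could be taken for it: turquoise at scene (197,205) and pink at (160,240). The blue steel dipper is at scene (335,300) and the yellow one at (272,283). I'll check the choice in a crop and measure the bar and the yaw.

```bash
python3 - <<'E'
from h import *
f=eyes.grab_frame("top")
save("crop1.png",f["color"][170:240,180:260],8)
a=atz(f,335/1.5,167/1.5,215);b=atz(f,572/1.5,201/1.5,215);print("bar ends top",a,b,(a+b)/2,np.degrees(np.arctan2(b[1]-a[1],b[0]-a[0]))+90)
g=eyes.grab_frame("scene")
a=atz(g,431/1.5,204/1.5,215);b=atz(g,603/1.5,288/1.5,215);print("bar ends scene",a,b,(a+b)/2,np.degrees(np.arctan2(b[1]-a[1],b[0]-a[0]))+90)
for n,F,(x0,x1,y0,y1) in(("top",f,(195,225,190,225)),("scene",g,(203,218,150,178))):
    c=F["color"][y0:y1,x0:x1].astype(int);m=(c[...,0]>110)&(c[...,1]<70)&(c[...,2]<80)
    v,u=np.nonzero(m);print(n,m.sum(),u.min()+x0,u.max()+x0,v.min()+y0,v.max()+y0,u.mean()+x0,v.mean()+y0, atz(F,u.mean()+x0,v.mean()+y0,193))
    print(cv2.minAreaRect(np.c_[u,v].astype(np.float32)))
E
```

```text
bar ends top [620.06743285  93.14221831 215.        ] [ 576.21474341 -226.46610061  215.        ] [598.14108813 -66.66194115 215.        ] -7.8126332741425415
bar ends scene [620.77457961  95.38488006 215.        ] [ 579.02746428 -223.47204977  215.        ] [599.90102194 -64.04358486 215.        ] -7.45916010500963
top 81 200 209 201 212 204.80246913580248 206.19753086419752 [426.95560919 128.7387456  193.        ]
((9.80000114440918, 16.100000381469727), (12.521980285644531, 6.708203315734863), 63.43495178222656)
scene 159 206 215 153 174 210.27044025157232 163.9811320754717 [426.37168299 126.64085685 193.        ]
((7.5, 13.5), (21.0, 9.0), 90.0)
```

View pics/crop1.png

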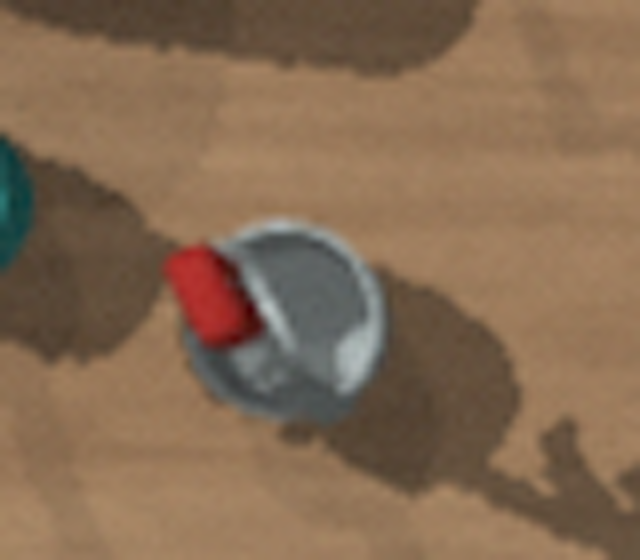

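The crop confirms it: a grey steel cup at crop (285,320) carries the red grip at (205,295). Its yaw is about +25°. The bar's middle is near (599,-65) and its turn is -7.6°. Moving above the grip now.

>>> move_arm([
  [[0, 0, 0], [0, 0, 60], 0],
  [[0, 0, 2], [20, 60, 110], 0],
  [[0, 0, 4], [40, 120, 110], 0],
  [[0, 0, 7], [60, 180, 110], 0],
  [[0, 0, 7], [80, 240, 110], 0],
  [[0, 0, 7], [100, 300, 110], 0],
  [[0, 0, 7], [120, 360, 110], 0],
  [[0, 0, 7], [140, 420, 110], 0],
  [[0, 0, 7], [160, 480, 110], 0],
  [[0, 0, 7], [180, 540, 110], 0],
])

```text
clock: 2.25
eef_pos: [367.5, -73.1, 324.3]
tool_rot: [0.976, 0.217, 0.0, 0.0]
ft_force: [0.9, -0.6, 0.5]
grip_width: 91.2
finger_force: 0.0
```

>>> move_arm([
  [[0, 0, 0], [20, 60, 0], 0],
  [[0, 0, 0], [40, 120, 0], 0],
  [[0, 0, 0], [53, 180, 0], 0],
  [[0, 0, 0], [53, 180, 0], 0],
  [[0, 0, 0], [53, 180, 0], 0],
])

```text
clock: 2.88
eef_pos: [420.0, 104.9, 323.8]
tool_rot: [0.976, 0.218, -0.0, 0.0]
ft_force: [-0.5, -0.0, 0.0]
grip_width: 91.1
finger_force: 0.0
```

```bash
python3 - <<'E'
from h import *
o=get_obs();print(o["clock"],o["eef_pos"],o["tool_rot"],o["q"])
f=eyes.grab_frame("wrist");save("w1.png",f["color"],1.5);print(np.round(f["cam_to_world"],2).tolist(),f["fx"])
c=f["color"].astype(int);m=((c[...,0]>100)&(c[...,1]<70)&(c[...,2]<80)).astype(np.uint8)
n,l,s,ce=cv2.connectedComponentsWithStats(m)
for i in range(1,n):
    if s[i,4]>60: print(s[i],ce[i],atz(f,*ce[i],214))
for t in("red_dipper","red_hook"): print(t,[(np.round(d["centre"]).tolist(),round(d["p"],2),proj(f,d["centre"])) for d in eyes.mark_of(t,f)])
E
```

```text
2.875 [420.038932   104.93332297 323.83633051] [ 9.75994454e-01  2.17795266e-01 -1.66712189e-04  1.44754577e-04] [ 1.06975314e-01  1.10991290e-01  1.60762483e+00 -3.28704217e-04
  1.42327533e+00  1.23871012e+00]
[[0.42, -0.87, -0.24, 489.09], [-0.91, -0.41, -0.11, 136.86], [-0.0, 0.27, -0.96, 495.35], [0.0, 0.0, 0.0, 1.0]] 293.3323190851843
[134  76  27  30 589] [146.47368421  91.32427844] [464.29453575 233.85525403 214.        ]
[418 147  42  34 143] [436.12587413 160.25174825] [523.25774281 -40.01695384 214.        ]
[233 162  14  28 334] [239.61377246 175.63772455] [429.07691941 125.32482263 214.        ]
red_dipper [([427.0, 120.0, 1.0], 0.89, (248, 152)), ([463.0, 240.0, 4.0], 0.86, (190, 100)), ([310.0, 184.0, 1.0], 0.76, (187, 197))]
red_hook [([461.0, 236.0, 139.0], 0.94, (166, 98)), ([425.0, 126.0, 139.0], 0.81, (241, 166)), ([317.0, 184.0, 145.0], 0.63, (164, 224))]
```

View pics/w1.png

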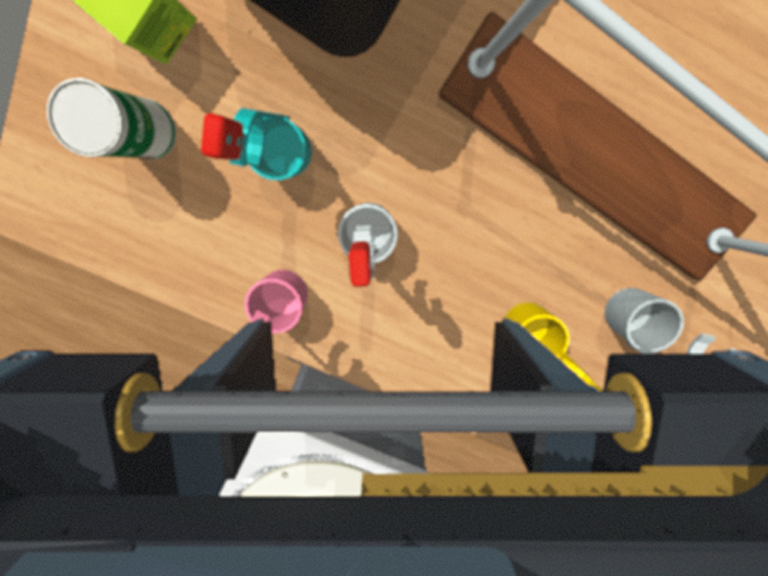

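The wrist view shows the red grip at (359,263), just short of the midline between the fingers. It is clearly on the steel cup, and its yaw is close to the tool's. I'll fit the block's outline in all three views.

```bash
cat >> h.py <<'E'
def box(x,y,ps):
    c,s=np.cos(np.radians(ps)),np.sin(np.radians(ps))
    return [(x+c*a-s*b,y+s*a+c*b,z) for a in(-13,13) for b in(-7,7) for z in(172,214)]
def projf(f,P):
    T=np.linalg.inv(f["cam_to_world"]); c=np.array(P)@T[:3,:3].T+T[:3,3]
    return np.c_[f["fx"]*c[:,0]/c[:,2]+f["cx"],f["fy"]*c[:,1]/c[:,2]+f["cy"]]
def iou(f,m,p):
    h=cv2.convexHull(projf(f,box(*p)).astype(np.float32)); r=np.zeros(m.shape,np.uint8)
    cv2.fillConvexPoly(r,np.round(h*16).astype(np.int32),1,shift=4)
    return (r&m).sum()/max(1,(r|m).sum())
def redmask(f,p):
    u,v=projf(f,[(p[0],p[1],193)])[0].astype(int); c=f["color"].astype(int)
    m=((c[...,0]>90)&(c[...,1]<.5*c[...,0])&(c[...,2]<.5*c[...,0])).astype(np.uint8); k=np.zeros_like(m); k[max(0,v-24):v+24,max(0,u-20):u+20]=1
    n,l,s,ce=cv2.connectedComponentsWithStats(m&k); return (l==1+np.argmax(s[1:,4])).astype(np.uint8)
E
python3 - <<'E'
from h import *
from scipy.optimize import differential_evolution as de
fs=[eyes.grab_frame(n) for n in("wrist","top","scene")];ms=[redmask(f,(427,126)) for f in fs]
print([m.sum() for m in ms])
for sel in([0],[1],[2],[0,1],[0,1,2]):
    r=de(lambda p:-sum(iou(fs[i],ms[i],p) for i in sel),[(412,442),(110,140),(-35,40)],seed=1,maxiter=60);print(sel,r.x.round(1),r.fun)
E
```

```text
Traceback (most recent call last):
  File "h.py", line 24, in redmask
    n,l,s,ce=cv2.connectedComponentsWithStats(m&k); return (l==1+np.argmax(s[1:,4])).astype(np.uint8)
                                                                 ~~~~~~~~~^^^^^^^^^
ValueError: attempt to get argmax of an empty sequence
```

```bash
python3 - <<'E'
from h import *
from scipy.optimize import differential_evolution as de
fs=[]
for n in("wrist","top","scene"):
    f=eyes.grab_frame(n)
    try: m=redmask(f,(427,126)); print(n,m.sum())
    except ValueError: print(n,"hidden");continue
    if m.sum()<60: continue
    fs.append((f,m)); r=de(lambda p:-iou(f,m,p),[(412,442),(110,140),(-35,40)],seed=1,maxiter=60);print(r.x.round(1),r.fun)
r=de(lambda p:-sum(iou(f,m,p) for f,m in fs),[(412,442),(110,140),(-35,40)],seed=1,maxiter=60);print(r.x.round(1),r.fun)
E
```

```text
wrist 367
[425.6 125.6  24.7] -0.7112403100775194
top hidden
scene 186
[431.8 131.9  39.9] -0.7815126050420168
[424.8 124.6  39.4] -1.4007920650777792
```

>>> move_arm([
  [[0, 0, 0], [6, 21, -20], 0],
  [[0, 0, 0], [6, 21, -80], 0],
  [[0, 0, 0], [6, 21, -120], 0],
  [[0, 0, 0], [6, 21, -147], 0],
  [[0, 0, 0], [6, 21, -147], 0],
  [[0, 0, 0], [6, 21, -147], 0],
])

```text
clock: 4.08
eef_pos: [426.9, 126.0, 177.9]
tool_rot: [0.976, 0.217, 0.001, 0.0]
ft_force: [0.6, 0.9, 1.0]
grip_width: 91.3
finger_force: 0.0
```

```bash
python3 - <<'E'
from h import *
o=get_obs();print(o["clock"],o["eef_pos"],o["ft_force"])
f=eyes.grab_frame("wrist");save("w2.png",f["color"],1)
print(projf(f,box(426,126,25)).round().tolist())
E
```

```text
4.075 [426.90659129 126.02556417 177.92948797] [0.64897402 0.90713173 0.9991414 ]
[[264.0, 253.0], [267.0, 290.0], [243.0, 253.0], [240.0, 290.0], [265.0, 216.0], [267.0, 245.0], [243.0, 216.0], [240.0, 244.0]]
```

View pics/w2.png

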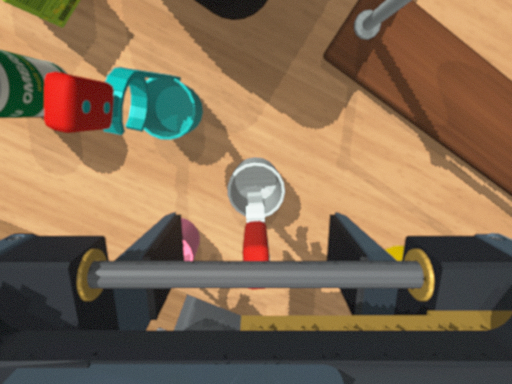

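The grip is centred between the fingers at (256,240), where predicted. Closing.

>>> move_arm([
  [[0, 0, 0], [0, 0, 0], 1],
  [[0, 0, 0], [0, 0, 0], 1],
  [[0, 0, 0], [0, 0, 0], 1],
  [[0, 0, 0], [0, 0, 0], 1],
  [[0, 0, 0], [0, 0, 0], 1],
  [[0, 0, 0], [0, 0, 0], 1],
  [[0, 0, 0], [0, 0, 0], 1],
])

```text
clock: 5.0
eef_pos: [426.3, 126.0, 176.9]
tool_rot: [0.976, 0.217, 0.0, -0.0]
ft_force: [0.4, -0.3, -0.6]
grip_width: 23.9
finger_force: 0.0
```

>>> move_arm([
  [[0, 0, 0], [0, 0, 0], 1],
  [[0, 0, 0], [0, 0, 0], 1],
  [[0, 0, 0], [0, 0, 0], 1],
  [[0, 0, 0], [0, 0, 15], 1],
  [[0, 0, 0], [0, 0, 40], 1],
  [[0, 0, 0], [0, 0, 65], 1],
  [[0, 0, 0], [0, 0, 75], 1],
  [[0, 0, 0], [0, 0, 75], 1],
])

```text
clock: 6.0
eef_pos: [426.4, 126.0, 251.9]
tool_rot: [0.976, 0.217, 0.0, 0.0]
ft_force: [-0.2, -1.1, -2.4]
grip_width: 14.0
finger_force: 30.0
```

Held: opening 14 mm, 30 N. Next, turn and move in front of the bar.

>>> move_arm([
  [[0, 0, -6], [10, -15, 0], 1],
  [[0, 0, -14], [30, -40, 0], 1],
  [[0, 0, -22], [50, -70, 0], 1],
  [[0, 0, -29], [70, -95, 0], 1],
  [[0, 0, -32.7], [83, -109, 0], 1],
  [[0, 0, -32.7], [83, -109, 0], 1],
  [[0, 0, -32.7], [83, -109, 0], 1],
])

```text
clock: 6.88
eef_pos: [508.4, 17.5, 251.1]
tool_rot: [0.998, -0.066, -0.001, -0.0]
ft_force: [-0.6, -0.2, -1.7]
grip_width: 13.9
finger_force: 30.0
```

```bash
python3 - <<'E'
from h import *
o=get_obs();print(o["clock"],o["eef_pos"],o["tool_rot"],o["ft_force"])
for n in("scene","wrist"):
    f=eyes.grab_frame(n)
    for t in("red_hook","red_dipper","bar_mid"): print(n,t,[(np.round(d["centre"]).tolist(),round(d["p"],2),proj(f,d["centre"])) for d in eyes.mark_of(t,f)])
    if n=="scene": save("s2.png",f["color"][90:290,180:420],3)
    else: save("w3.png",f["color"],1.5)
E
```

```text
6.875 [508.39093601  17.46384195 251.07886006] [ 9.97841873e-01 -6.56569048e-02 -8.70618373e-04 -9.69236502e-05] [-0.56550934 -0.16242761 -1.74952433]
scene red_hook [([315.0, 186.0, 141.0], 0.88, (151, 193)), ([509.0, 20.0, 214.0], 0.8, (275, 160)), ([463.0, 239.0, 137.0], 0.66, (196, 166))]
scene red_dipper [([508.0, 22.0, 72.0], 0.95, (272, 220)), ([314.0, 182.0, -2.0], 0.84, (159, 250)), ([461.0, 240.0, 0.0], 0.63, (199, 216))]
scene bar_mid [([600.0, -69.0, 216.0], 0.64, (339, 160))]
wrist red_hook [([458.0, 235.0, 138.0], 0.87, (61, 262))]
wrist red_dipper [([508.0, 15.0, 79.0], 0.7, (257, 179)), ([462.0, 238.0, 2.0], 0.59, (115, 217))]
wrist bar_mid [([598.0, -67.0, 212.0], 0.93, (362, 76)), ([510.0, 13.0, 76.0], 0.53, (258, 177))]
```

View pics/s2.png

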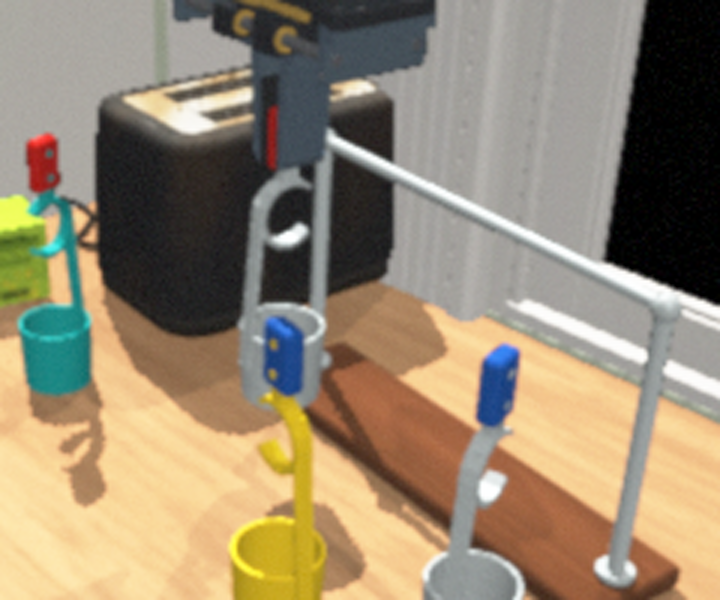

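View pics/w3.png

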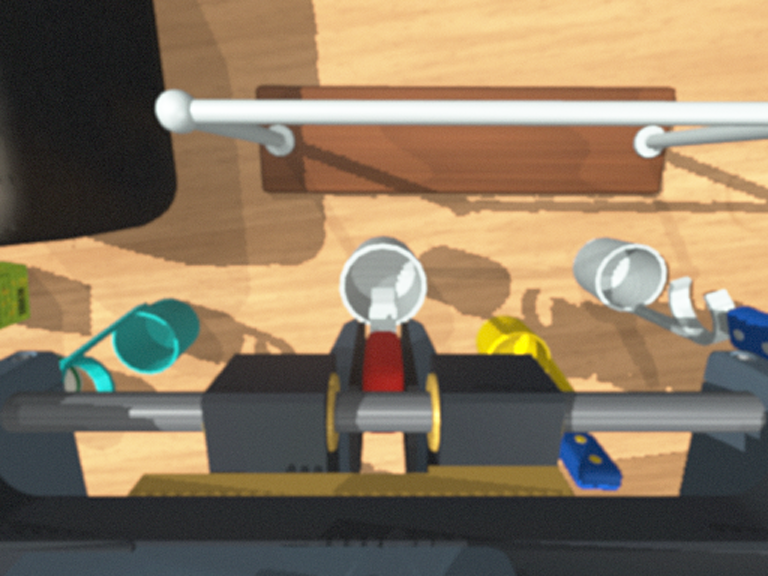

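The scene crop shows the dipper lifted. Its hook (crop 287,210) opens toward the bar, and the centre is at z≈214, level with the bar. In the wrist view the bar (row 112) is parallel to the tool's closing line. The bar is about 101 mm ahead, so I'm sliding in.

>>> move_arm([
  [[0, 0, 0], [25, -3.3, 1], 1],
  [[0, 0, 0], [50, -6.6, 1], 1],
  [[0, 0, 0], [65, -8.6, 1], 1],
  [[0, 0, 0], [75, -9.9, 1], 1],
  [[0, 0, 0], [85, -11.2, 1], 1],
  [[0, 0, 0], [93, -12.3, 1], 1],
  [[0, 0, 0], [100, -13.3, 1], 1],
  [[0, 0, 0], [100, -13.3, 1], 1],
])

```text
clock: 8.28
eef_pos: [609.5, 3.7, 252.8]
tool_rot: [0.998, -0.066, -0.0, -0.0]
ft_force: [-0.6, 0.1, -1.7]
grip_width: 14.0
finger_force: 30.0
```

```bash
python3 - <<'E'
from h import *
o=get_obs();print(o["clock"],o["eef_pos"],o["tool_rot"],o["ft_force"])
f=eyes.grab_frame("scene")
for t in("red_hook","red_dipper"): print(t,[(np.round(d["centre"]).tolist(),round(d["p"],2),proj(f,d["centre"])) for d in eyes.mark_of(t,f)])
save("s3.png",f["color"][90:240,240,][:0] if 0 else f["color"][90:240,240:420],4)
E
```

```text
8.275 [609.52866758   3.68617006 252.82523083] [ 9.97798649e-01 -6.63163342e-02 -4.71702100e-06 -1.08992052e-05] [-0.55101507  0.08152148 -1.74144671]
red_hook [([612.0, 5.0, 218.0], 0.96, (315, 147)), ([314.0, 185.0, 141.0], 0.93, (151, 193)), ([462.0, 239.0, 144.0], 0.8, (195, 164))]
red_dipper [([608.0, 6.0, 76.0], 0.85, (309, 206)), ([460.0, 238.0, 1.0], 0.65, (199, 216)), ([311.0, 181.0, -2.0], 0.63, (158, 251))]
```

View pics/s3.png

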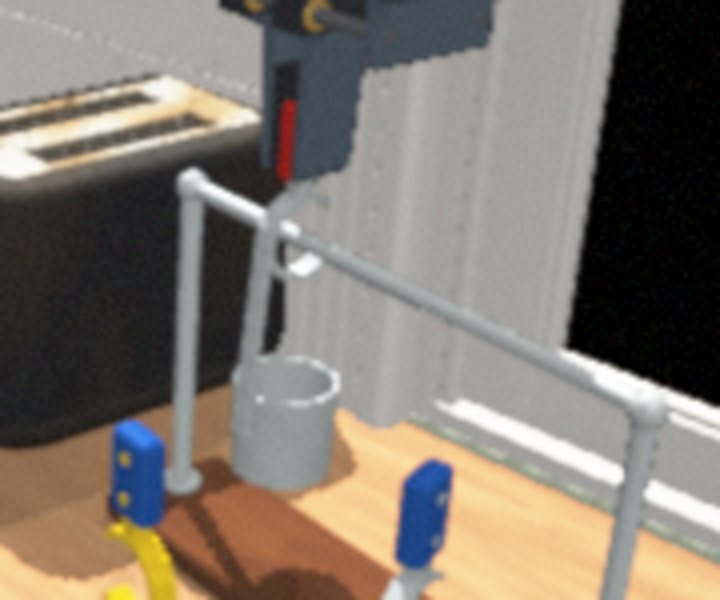

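The bar runs through the C at crop (285,230) with no contact force. Lowering until the hook rests on it.

>>> move_arm([
  [[0, 0, 0], [0, 0, -7], 1],
  [[0, 0, 0], [0, 0, -12], 1],
  [[0, 0, 0], [0, 0, -14], 1],
  [[0, 0, 0], [0, 0, -15], 1],
  [[0, 0, 0], [0, 0, -15], 1],
])

```text
clock: 9.05
eef_pos: [609.3, 3.7, 237.9]
tool_rot: [0.998, -0.066, 0.0, -0.0]
ft_force: [-0.0, -0.6, -1.5]
grip_width: 13.5
finger_force: 30.0
```

>>> move_arm([
  [[0, 0, 0], [0, 0, -1], 1],
  [[0, 0, 0], [0, 0, -1], 1],
])

```text
clock: 9.3
eef_pos: [609.3, 3.7, 236.9]
tool_rot: [0.998, -0.066, 0.0, -0.0]
ft_force: [-0.4, 0.3, -1.1]
grip_width: 14.1
finger_force: 30.0
```

>>> move_arm([
  [[0, 0, 0], [0, 0, -1], 1],
  [[0, 0, 0], [0, 0, -1], 1],
])

```text
clock: 9.55
eef_pos: [609.4, 3.7, 236.4]
tool_rot: [0.998, -0.066, 0.0, -0.0]
ft_force: [-2.1, 0.3, 3.9]
grip_width: 13.6
finger_force: 30.0
```

Contact. The sideways force shows the hook is a few mm too far forward, so I'll ease it back and open.

>>> move_arm([
  [[0, 0, 0], [-1.5, 0.2, 1], 1],
  [[0, 0, 0], [-3, 0.4, 0.5], 1],
  [[0, 0, 0], [-3, 0.4, -0.3], 1],
  [[0, 0, 0], [-3, 0.4, -0.3], 1],
])

```text
clock: 10.05
eef_pos: [607.0, 4.0, 236.7]
tool_rot: [0.998, -0.066, 0.001, 0.0]
ft_force: [0.6, -0.7, 10.6]
grip_width: 14.0
finger_force: 30.0
```

>>> move_arm([
  [[0, 0, 0], [0, 0, 0.7], 1],
  [[0, 0, 0], [0, 0, 0.7], 0.8],
  [[0, 0, 0], [0, 0, 0.7], 0.75],
  [[0, 0, 0], [0, 0, 0.7], 0.7],
  [[0, 0, 0], [0, 0, 0.7], 0.6],
  [[0, 0, 0], [0, 0, 0.7], 0.5],
  [[0, 0, 0], [0, 0, 0.7], 0.4],
])

```text
clock: 10.92
eef_pos: [606.2, 4.1, 236.3]
tool_rot: [0.998, -0.066, -0.0, -0.0]
ft_force: [0.7, -0.5, 0.7]
grip_width: 52.3
finger_force: 0.0
```

```bash
python3 - <<'E'
from h import *
o=get_obs();print(o["clock"],o["eef_pos"],o["grip_width"],o["ft_force"])
f=eyes.grab_frame("scene")
for t in("red_hook","red_dipper"): print(t,[(np.round(d["centre"]).tolist(),round(d["p"],2),proj(f,d["centre"])) for d in eyes.mark_of(t,f)])
save("s4.png",f["color"][90:240,240:420],4)
E
```

```text
10.925 [606.22646249   4.14175367 236.29701322] 52.26637344751632 [ 0.67742077 -0.46287937  0.73201215]
red_hook [([605.0, 4.0, 201.0], 0.98, (312, 156)), ([464.0, 240.0, 143.0], 0.74, (196, 164)), ([311.0, 186.0, 141.0], 0.73, (150, 193))]
red_dipper [([607.0, 8.0, 58.0], 0.7, (307, 212)), ([313.0, 181.0, -5.0], 0.6, (159, 251)), ([460.0, 236.0, 1.0], 0.55, (199, 216))]
```

View pics/s4.png

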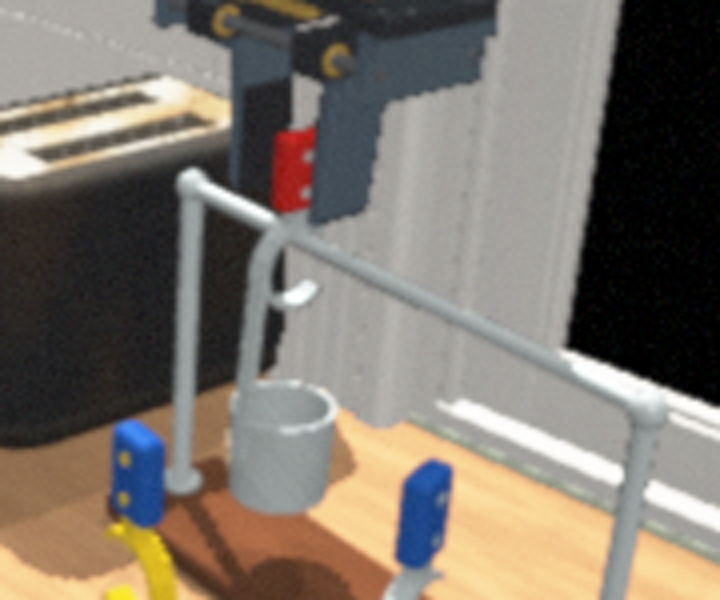

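The dipper hangs from the bar: the hook top is on the bar at crop (285,230) and the grip is free between the open fingers. Backing straight up.

>>> move_arm([
  [[0, 0, 0], [0, 0, 0], 0],
  [[0, 0, 0], [0, 0, 0], 0],
  [[0, 0, 0], [0, 0, 20], 0],
  [[0, 0, 0], [0, 0, 50], 0],
  [[0, 0, 0], [0, 0, 90], 0],
  [[0, 0, 0], [0, 0, 120], 0],
  [[0, 0, 0], [-30, 0, 140], 0],
  [[0, 0, 0], [-60, 0, 150], 0],
  [[0, 0, 0], [-60, 0, 150], 0],
  [[0, 0, 0], [-60, 0, 150], 0],
])

```text
clock: 12.32
eef_pos: [546.6, 4.1, 386.2]
tool_rot: [0.998, -0.066, 0.0, -0.0]
ft_force: [0.5, -0.0, -1.0]
grip_width: 91.0
finger_force: 0.0
```

```bash
python3 - <<'E'
from h import *
o=get_obs();print(o["clock"],o["eef_pos"],o["ft_force"])
for k in range(2):
    f=eyes.grab_frame("scene")
    for t in("red_hook","red_dipper","blue_dipper"): print(t,[(np.round(d["centre"]).tolist(),round(d["p"],2)) for d in eyes.mark_of(t,f)])
save("s5.png",f["color"],1.5)
E
```

```text
12.325 [546.55469291   4.08220691 386.19067253] [ 0.48897088 -0.00321899 -1.03022904]
red_hook [([461.0, 239.0, 142.0], 0.82), ([315.0, 187.0, 140.0], 0.8), ([609.0, 5.0, 202.0], 0.74)]
red_dipper [([618.0, 8.0, 59.0], 0.88), ([315.0, 180.0, -0.0], 0.81), ([460.0, 238.0, 2.0], 0.67)]
blue_dipper [([471.0, -192.0, 0.0], 0.78), ([402.0, -93.0, 2.0], 0.62)]
red_hook [([609.0, 3.0, 201.0], 0.88), ([314.0, 186.0, 140.0], 0.68), ([462.0, 238.0, 142.0], 0.63)]
red_dipper [([611.0, 7.0, 58.0], 0.85), ([461.0, 238.0, -1.0], 0.61), ([311.0, 179.0, -5.0], 0.57)]
blue_dipper [([470.0, -194.0, -5.0], 0.87), ([402.0, -93.0, 0.0], 0.76)]
```

View pics/s5.png

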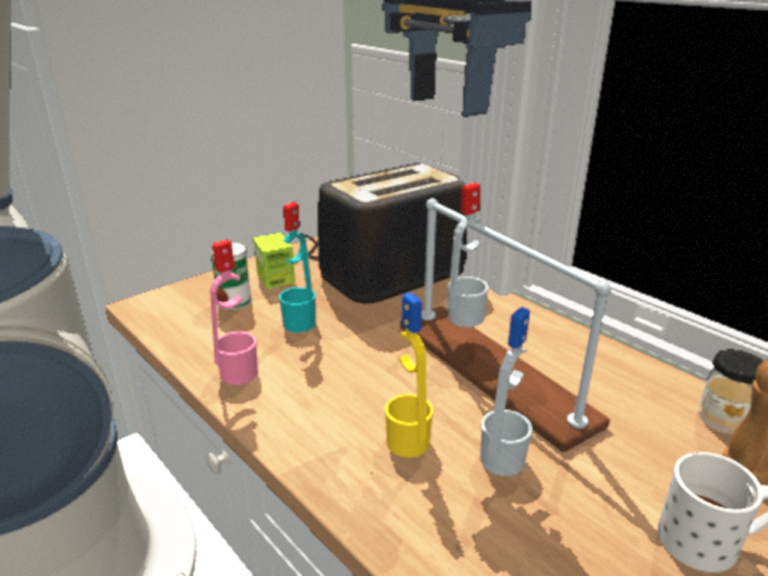

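The red dipper hangs free at (467,250), and blue, yellow, pink and turquoise stand untouched. I'll let it settle for a second, then hand in.

>>> move_arm([
  [[0, 0, 0], [0, 0, 0], 0],
  [[0, 0, 0], [0, 0, 0], 0],
  [[0, 0, 0], [0, 0, 0], 0],
  [[0, 0, 0], [0, 0, 0], 0],
  [[0, 0, 0], [0, 0, 0], 0],
  [[0, 0, 0], [0, 0, 0], 0],
  [[0, 0, 0], [0, 0, 0], 0],
  [[0, 0, 0], [0, 0, 0], 0],
])

```text
clock: 13.72
eef_pos: [546.3, 4.1, 386.3]
tool_rot: [0.998, -0.066, 0.0, -0.0]
ft_force: [-0.7, -0.1, -1.1]
grip_width: 91.7
finger_force: 0.0
```

```bash
python3 - <<'E'
from h import *
f=eyes.grab_frame("scene")
for t in("red_hook","red_dipper"): print(t,[(np.round(d["centre"]).tolist(),round(d["p"],2)) for d in eyes.mark_of(t,f)])
print(order.finish_job())
E
```

```text
red_hook [([464.0, 240.0, 142.0], 0.87), ([315.0, 186.0, 139.0], 0.84), ([610.0, 3.0, 201.0], 0.67)]
red_dipper [([313.0, 182.0, -3.0], 0.91), ([461.0, 239.0, -0.0], 0.79), ([613.0, 6.0, 58.0], 0.55)]
the job is handed in; nothing more can be done
None
```

The red dipper hangs freely from the bar, the blue one still stands where it was, and the job was handed in at about 14 s with the gripper clear; no verdict came back.

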